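# Tighten the loose lens ring of a document camera with a two-pin spanner

## Task

The ring that holds the lens of the document camera has worked loose. Take the two-pin spanner from its rest, set its pins in the two holes of the ring and screw the ring clockwise until it is fully home against its shoulder, without forcing it any further; then put the spanner back upright in its rest. Press and turn gently, keep off the glass and leave the other things where they are.

Things in the scene. Friction and masses are not known exactly. Their poses are not given: they have to be found in the camera images.
- doc_camera: document camera, folded flat, fixed; grey foot 186x100x23 mm, head turned lens up on top of it. Origin: on the worktop under the lens axis; z up; +x (its long axis) points to the hinge at its back. Round black barrel on the head, 73 mm across, bore 62 mm, rim 83 mm above the worktop; nothing near the lens is higher
- ring_seat (a point): point on the lens axis 76 mm above the worktop: the centre of the ring's top face when the ring is home on its shoulder. The angle where that happens is in no reading and differs each time (holes up to 0.3 rad either side of doc_camera's x). There the moment climbs steeply from the running 0.25 N m: 0.4 to 0.6 N m is home, past 0.9 N m (pin loads adding up to 40 N) is forced
- ring_face (a point): centre of the top face of the loose aluminium retaining ring, 60 mm outside, 35 mm bore, 7 mm below the barrel rim. It only shows the height: its axes do not turn with the ring. Screwing clockwise (seen from above) lowers the ring, 6 mm a full turn; 0.45 to 0.8 rad of turn are left to its shoulder
- lens: domed glass lens inside the ring's bore, 43 mm across, its crown 3.6 mm below the seated ring's face. Origin: centre of its underside
- spanner: two-pin spanner, 80 mm tall. Two round-ended steel pins, 5 mm thick, 18 mm long, 47 mm apart, point down from a steel bar 60x18x10 mm; above the bar a 12 mm neck and an upright black grip 34x14x42 mm. Origin: midway between the pin tips; z up to the grip; bar and grip blade lie along its x; pinch the grip across its y, grip centre 59 mm above the origin
- spanner_rest: wooden block 86x44x26 mm, fixed, in which the spanner stands: two blind holes 10 mm wide, 21 mm deep, 47 mm apart along its x, with chamfered mouths. Origin: centre of its underside. The spanner's bar sits on its top, so the pin tips are then 8 mm above the worktop; the spanner may stand either way round
- mug: stoneware mug behind the tray, a bystander, origin at its underside
- glue_stick: glue stick standing beside the calculator, 88 mm tall, a bystander, origin at its underside
- lens_cap: round black lens cap 77 mm across, 13 mm thick, lying behind the tray, a bystander, origin at its underside
- calculator: desk calculator at the right end, a bystander, origin at its underside
- pen: white pen with a black cap lying in front of the tray, a bystander, origin at its underside
- hole_circle (a point): same point. About it the ring has two holes 7 mm wide, 5.5 mm deep, right across from each other, 47 mm apart. Their direction is in no reading: at the start the line through them lies 0.15 to 1.1 rad counter-clockwise (from above) of doc_camera's x axis; see it or feel for it. Pins pressed on the ring's face with up to 8 N slide over it without turning it

How it is judged:
On the way, in this order (a step that is already met when the one before it is completed fails the run):
1. both pins of the spanner stand in the ring's holes (horizontal distance between spanner and ring_face below 0.003 m and z of spanner in the frame of ring_face below -0.0028 m and angle between spanner's own z axis and vertical below 0.12 rad), for 0.2 s.
2. the ring is screwed fully home, the spanner still in its holes (z of ring_face in the frame of ring_seat below 4e-05 m and horizontal distance between spanner and ring_face below 0.003 m and z of spanner in the frame of ring_face below -0.002 m), for 0.2 s.
At the end, for the whole second after the job is handed in: The ring is home on its shoulder, to within 0.04 mm of height (0.04 rad of turn), and the spanner stands at rest upright in its rest with its bar on the block: within 5 mm of its place, pin tips 6 to 10.5 mm above the worktop, tilted less than 0.1 rad (z of ring_face in the frame of ring_seat below 4e-05 m and horizontal distance between spanner and spanner_rest below 0.005 m and z of spanner in the frame of spanner_rest between 0.006 and 0.0105 m and angle between spanner's own z axis and vertical below 0.1 rad and linear speed of spanner below 0.01 m/s); the robot touches nothing.
It fails at once if the ring is forced: the spanner's pins bear on the camera with more than 40 N in all (about 0.9 N m of turning) (contact force between spanner and doc_camera above 40 N).
It fails at once if the spanner or a finger touches the lens (contact force between any of spanner, the fingers and lens above 0.5 N).
It fails at once if a bystander (mug, glue stick, lens cap, calculator, pen) is shifted by more than 25 mm (distance of any of mug, glue_stick, lens_cap, calculator, pen from where it was at the start of the episode above 0.025 m).
It also fails if it takes over 70 s, if anything falls off the work surface, if the arm or the gripper's body presses on something with over 40 N, if the wrist force passes 120 N, or if a joint passes its speed limit or range.

## Robot

A 7-joint arm with a two-finger parallel gripper is mounted at the origin on a cart in front of the work surface, level with it; the furniture and walls round the work are solid. World frame = base frame: x ahead of the robot, y to its left, z up, the work surface at z = 0. Lengths are in m, angles in rad, forces in N, time in s.
With the tool pointing down it reaches from about 0.4 to 0.85 m from the base axis. Payload 4.5 kg.
Tool frame: the origin (TCP) lies midway between the tips of the shut fingers; the grasp point (between the pads) lies 19 mm behind it; z points along the fingers, y is the line along which they close (so a half turn about z gives the same grasp; the last joint's range is limited). The gripper opens to 85 mm and grips with 20 to 120 N. Pads are 22 mm wide; open, the fingers measure 114 mm over their backs; the gripper's body (76 mm by 85 mm) begins 54 mm behind the grasp point. The pads swing forward as they close: fully open they stand 13 mm farther back than shut.
Start: joints at [1.346, 0.689, -0.195, 1.565, 0.157, 0.902, -0.215], TCP at [0.16, -0.604, 0.231] pointing down, gripper open.
Joint ranges: [-3.01, 3.01], [-0.46, 2.08], [-1.47, 1.51], [0.13, 2.56], [-1, 4.14], [0.04, 2.09], [-2.66, 2.66]. Speed limits (rad/s): [2.57, 2.57, 3.14, 3.14, 3.14, 3.14, 3.14].

## Interface

Orientations are given as a unit quaternion [x, y, z, w].
In Python, from plant import manip, vision, job gives the robot as it stands. The module is installed in compiled form; this text tells all that it offers.
- The arm moves only by the tool play_rows, never from a script. Its argument "deltas" is a list of rows, each a list of 6 numbers: the shift along the tool's x, y, z in mm, then the turn, a rotation vector about the tool's x, y, z in rad. In form: [[tx, ty, tz, wx, wy, wz], ...]. A call has 1 to 20 rows; each row shifts and turns the commanded pose from where the row before left it, along the tool's axes as they then stand; what a row does not reach is not made up. A row lasts 1/8 s, in which the tool goes at most 62.5 mm and 10.7 degrees, less where a joint would pass 70% of its speed; a pose out of reach is approached as far as the arm can. A call with a gripper value outside its range is refused whole. "hand" is the closure, from -1 (fully open) to 1 (shut), set as the call begins (left out, the last holds). The fingers move at their own pace and stop on an object; the grip force is fixed at half the most. Time passes only in rows, so rows that do not move let the fingers close. It gives the time, the measured TCP pose, the force, the opening and the grip force at its end, in the units of the state.
- manip.get_state(): the state, without advancing time (a new reading comes with each control period).
- vision.snapshot(name): name is "side" or "top"; returns (picture, depth): 480x640x3 uint8, blue, green, red; 480x640 float32, m along the optical axis (not along the pixel's ray), 0 where there is no reading.
- vision.calibration(name): a dict with "vfov" (degrees; the focal length in pixels is half the picture's height over the tangent of half this angle, whatever the lens; pixels are square), "cx", "cy" (the principal point, pixels), "R" (3x3) and "t" (3): a world point X has camera coordinates R X + t. Camera axes: x right, y down, z forward; pixel columns grow to the right and rows downward; lengths in m; the calibration is good to about 2 mm. A picture is of the moment at which its call begins. calibration takes no time and is no camera call.
- job.hand_in(): hands the job in; it is judged then, once.
The state is a dict: "t": time; "joint_positions": joint angles; "joint_vel": joint speeds; "effort": joint torques, N m; "eef_pos": TCP position; "orientation": TCP orientation; "wrist_force": force on the tool from outside, world axes, zero at the start; "wrist_torque": the same for the moment, N m; "gripper_width": finger opening in m; "grip_force": force on a finger pad.
Only numpy, scipy, OpenCV 4.12 (cv2) and the standard library are available. Lean on these libraries where they do the work, as an engineer would, in place of code of your own. Each camera call takes 0.05 s, during which the arm holds its last target. There are 200 camera calls.

## Working session

There is one attempt and no reset: what is moved stays moved. The work goes in short steps, Python scripts to look and compute and a tool call to move; the robot and the scene stay as the last step left them, time stands still between calls to the robot, and variables do not carry over. Pictures are saved under pics/ and viewed, at most 10 in all, crops included, and the job is handed in when it is done.

Besides the shell and the picture viewer there is one more tool, called in YAML: its name, and indented under it one key for each argument. play_rows: Moves the arm, as the interface text tells. Its arguments: {"type":"object","properties":{"deltas":{"type":"array"},"hand":{"type":"number"}},"required":["deltas"]}

```bash
mkdir -p pics; cat > h.py <<'E'
import numpy as np,cv2
from plant import manip,vision,job
def cam(n):
    c=vision.calibration(n);f=240/np.tan(np.radians(c['vfov'])/2)
    return f,c['cx'],c['cy'],np.array(c['R']),np.array(c['t'])
def world(n,d):
    f,cx,cy,R,t=cam(n);v,u=np.mgrid[:480,:640]
    P=np.stack([(u-cx)/f*d,(v-cy)/f*d,d],-1)
    return (P-t)@R
def proj(n,X):
    f,cx,cy,R,t=cam(n);p=R@np.array(X)+t
    return f*p[0]/p[2]+cx,f*p[1]/p[2]+cy
def ray(n,u,v,z):
    f,cx,cy,R,t=cam(n);o=-R.T@t;d=R.T@np.array([(u-cx)/f,(v-cy)/f,1])
    return o+d*(z-o[2])/d[2]
E
python3 - <<'E'
from h import *
for n in('side','top'):
    p,d=vision.snapshot(n);cv2.imwrite(f'pics/{n}0.png',p);np.save(f'{n}0.npy',d);cv2.imwrite(f'{n}0raw.png',p)
    f,cx,cy,R,t=cam(n);print(n,f,cx,cy,-R.T@t,R[2],(d>0).mean())
s=manip.get_state();print(s)
E
```

```text
side 523.6049596026646 315.0087297903182 241.05486322251588 [0.00451895 0.15239291 0.94714352] [ 0.51037859 -0.2669304  -0.81747284] 0.9960774739583333
top 491.98579120632854 325.1708766105192 235.0020044150476 [ 0.32608902 -0.13967536  1.15585877] [ 2.24864536e-01  1.26371913e-05 -9.74390035e-01] 0.9957942708333334
{'t': 0.1, 'joint_positions': array([ 1.34582489,  0.68990423, -0.19452488,  1.56623422,  0.15725994,
        0.9025264 , -0.21511306]), 'joint_vel': array([ 0.00075513, -0.00240285,  0.00107121, -0.00159028, -0.00046611,
        0.00060688, -0.0015045 ]), 'effort': array([-3.63219428e-03, -5.40602767e+01, -1.27164189e+00, -1.58983845e+01,
        9.37397039e-03,  4.38724484e-03, -3.67197217e-06]), 'eef_pos': array([ 0.15974963, -0.60362855,  0.23056335]), 'orientation': array([ 9.91638316e-01,  1.29045500e-01, -1.54301432e-04, -8.28524660e-04]), 'wrist_force': array([ 0.34337385, -0.5950615 , -0.29581404]), 'wrist_torque': array([ 0.00227328, -0.04718532, -0.0037871 ]), 'grip_force': 0.0, 'gripper_width': 0.08582299230135444}
```

View pics/top0.png

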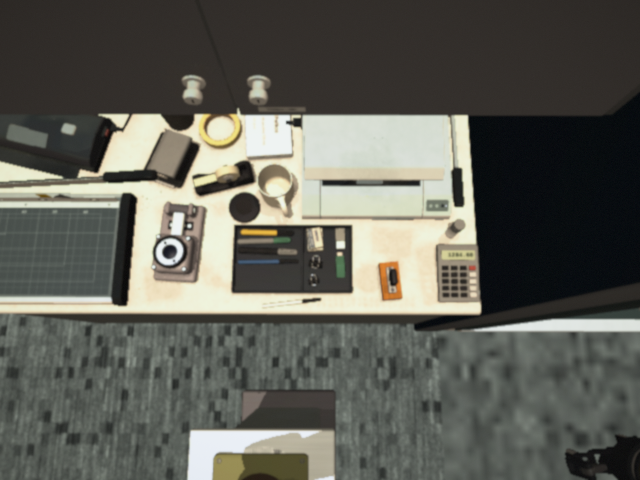

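View pics/side0.png

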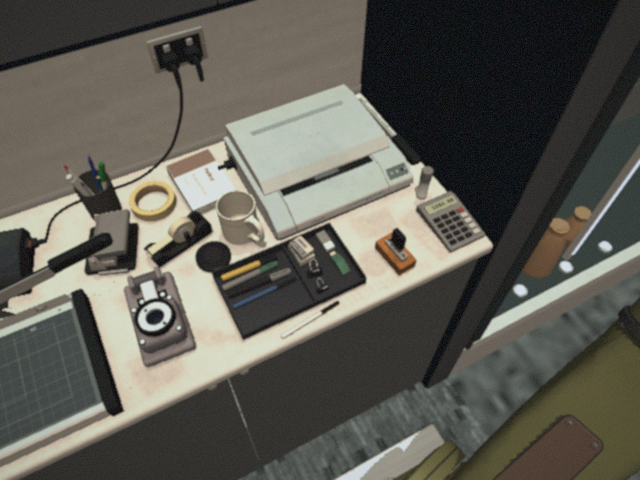

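The top view shows the document camera at (170,252) and the spanner in its orange rest at (390,280). The side view shows them at (155,318) and (397,250). Next I'll look at both from closer in.

```bash
python3 - <<'E'
from h import *
cr=lambda n,x,y,w,h:cv2.resize(cv2.imread(f'{n}0raw.png')[y:y+h,x:x+w],(400,300),interpolation=cv2.INTER_CUBIC)
a=np.vstack([np.hstack([cr('top',150,230,48,36),cr('side',127,295,56,42)]),np.hstack([cr('top',366,258,48,36),cr('side',364,222,64,48)])])
cv2.imwrite('pics/crops.png',a)
for n,b in(('top',[(145,205,200,285),(370,405,258,305)]),('side',[(125,190,265,365),(372,418,222,272)])):
    W=world(n,np.load(f'{n}0.npy'))
    for (x0,x1,y0,y1) in b:
        Q=W[y0:y1,x0:x1].reshape(-1,3)
        for lo,hi in((.012,.034),(.045,.07),(.07,.079),(.079,.095)):
            m=Q[(Q[:,2]>lo)&(Q[:,2]<hi)]
            if len(m)>5:
                r=cv2.minAreaRect(m[:,:2].astype(np.float32)*1000);print(n,lo,len(m),m.mean(0).round(4),np.round(r[0],1),np.round(r[1],1),round(r[2],1), np.median(m[:,2]).round(4))
E
```

```text
top 0.012 1274 [0.5686 0.1914 0.0223] [570.  205.1] [100.6 184.6] 86.5 0.0224
top 0.045 1210 [0.5731 0.1976 0.058 ] [574.9 204.1] [ 85.2 167. ] 86.2 0.0574
top 0.07 551 [0.5354 0.2076 0.075 ] [533.5 207.8] [73.1 73.3] 88.5 0.0753
top 0.079 272 [0.5365 0.208  0.0824] [536.  207.6] [71.1 71.8] 4.7 0.0824
top 0.012 533 [ 0.4774 -0.2888  0.026 ] [ 479.8 -291.1] [86.1 44.8] 5.3 0.0259
top 0.045 24 [ 0.4744 -0.2862  0.0589] [ 477.3 -286.1] [33.2 10.9] 25.6 0.0574
top 0.07 12 [ 0.4757 -0.286   0.0743] [ 477.3 -285.4] [32.5  7.1] 19.0 0.0742
top 0.079 99 [ 0.479  -0.2904  0.0868] [ 479.9 -290.9] [33.3 14.1] 4.7 0.087
side 0.012 1560 [0.5587 0.2042 0.021 ] [595.8 205.5] [100.  242.1] 86.2 0.0211
side 0.045 1649 [0.5575 0.2058 0.0579] [571.9 206.3] [ 86.1 167.4] 85.8 0.0572
side 0.07 765 [0.5335 0.2095 0.0747] [533.6 209.9] [74.  72.8] 88.2 0.0749
side 0.079 322 [0.5329 0.2095 0.0815] [533.7 208.9] [73.2 71.8] 20.0 0.0814
side 0.012 619 [ 0.4716 -0.2839  0.0244] [ 478.1 -289.1] [88.1 48. ] 7.3 0.0244
side 0.045 90 [ 0.4738 -0.2853  0.0586] [ 475.3 -284.6] [32.8 13.5] 26.6 0.0589
side 0.07 44 [ 0.4725 -0.2853  0.0746] [ 475.2 -284.2] [33.2 11.4] 26.0 0.0747
side 0.079 108 [ 0.4768 -0.2883  0.0852] [ 477.8 -288.7] [33.3 14.4] 6.3 0.0859
```

View pics/crops.png

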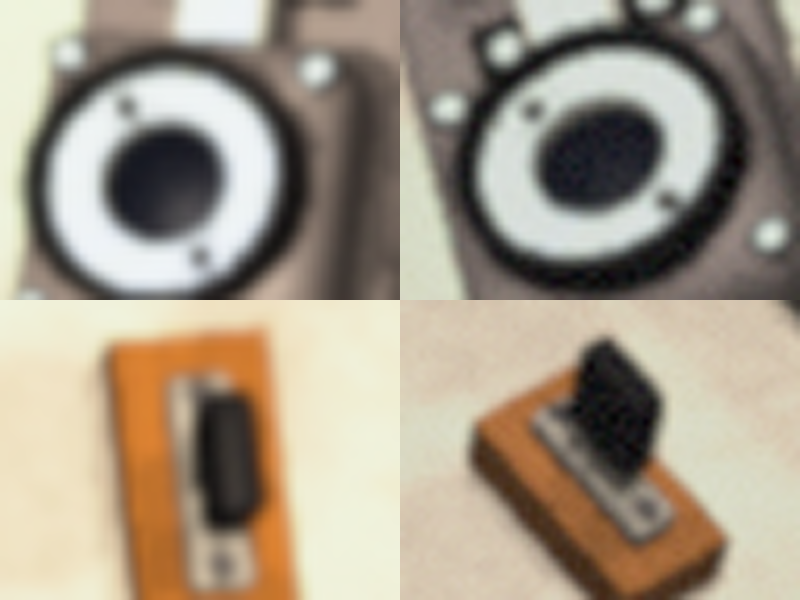

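```bash
python3 - <<'E'
from h import *
H={}
for n,x,y,s,pts in(('top',150,230,8.3333,[(127,107),(200,258)]),('side',127,295,7.1429,[(133,111),(269,201)])):
    g=cv2.cvtColor(cv2.imread(f'{n}0raw.png'),cv2.COLOR_BGR2GRAY).astype(float)
    W=[]
    for a,b in pts:
        u,v=x+(a+.5)/s-.5,y+(b+.5)/s-.5
        U,V=int(round(u)),int(round(v));P=g[V-1:V+2,U-1:U+2]; w=np.clip(P.max()-P,0,None);vv,uu=np.mgrid[V-1:V+2,U-1:U+2]
        for q in((u,v),((w*uu).sum()/w.sum(),(w*vv).sum()/w.sum())):
            W.append(ray(n,*q,.0785))
    for i in(0,1):
        d=W[i]-W[i+2];print(n,'hole',((W[i]+W[i+2])/2).round(4),'ang',np.degrees(np.arctan2(d[1],d[0])),np.linalg.norm(d)*1000)
    # barrel rim outer circle by depth & grip
    d=np.load(f'{n}0.npy');X=world(n,d)
    bx=(145,205,200,285) if n=='top' else (125,190,265,365)
    Q=X[bx[2]:bx[3],bx[0]:bx[1]].reshape(-1,3);m=Q[(Q[:,2]>.0795)&(Q[:,2]<.09)][:,:2]
    print('rim',cv2.minEnclosingCircle((m*1000).astype(np.float32)),m.shape)
E
```

```text
top hole [0.5366 0.2082 0.0785] ang 28.712790394749497 46.88366587479034
top hole [0.5365 0.208  0.0785] ang 28.744254234295287 48.095185359524805
rim ((536.2263793945312, 208.029052734375), 37.03041458129883) (250, 2)
side hole [0.5335 0.2093 0.0785] ang 29.322280931419368 47.288903283849116
side hole [0.5333 0.2094 0.0785] ang 28.88034057506195 47.51216716389882
rim ((534.0444946289062, 208.7270050048828), 37.34679412841797) (301, 2)
```

play_rows:
  deltas:
    - [38.9,-22.2,5,0,0,0]
    - [38.9,-22.2,5,0,0,0]
    - [38.9,-22.2,5,0,0,0]
    - [38.9,-22.2,5,0,0,0]
    - [38.9,-22.2,5,0,0,0]
    - [38.9,-22.2,5,0,0,0]
    - [38.9,-22.2,5,0,0,0]
    - [38.9,-22.2,5,0,0,0]
    - [38.9,-22.2,5,0,0,0]
    - [38.9,-22.2,5,0,0,0]
    - [0,0,0,0,0,0.083]
    - [0,0,0,0,0,0.083]
    - [0,0,20,0,0,0]
    - [0,0,20,0,0,0]
    - [0,0,0,0,0,0]
  hand: -1

```text
t: 1.98
eef_pos: [0.478, -0.2893, 0.1399]
orientation: [0.999, 0.047, -0.002, -0.001]
wrist_force: [-0.4, 0.2, -0.1]
gripper_width: 0.0858
grip_force: 0.0
```

```bash
cat >> h.py <<'E'
from scipy.spatial.transform import Rotation as Ro
def go(xyz,yawdeg):
    s=manip.get_state();R=Ro.from_quat(s['orientation'])
    d=R.inv().apply(np.array(xyz)-s['eef_pos'])*1000
    y=np.radians(yawdeg);T=Ro.from_matrix(np.array([[np.cos(y),np.sin(y),0],[np.sin(y),-np.cos(y),0],[0,0,-1]]).T)
    print('pos',s['eef_pos'].round(4),'t',round(s['t'],2),'w',round(s['gripper_width'],4),'F',s['wrist_force'].round(2),'M',s['wrist_torque'].round(3),'j7',s['joint_positions'].round(2))
    x=R.as_matrix()[:,0];print('yaw',np.degrees(np.arctan2(x[1],x[0])).round(2),'shift',d.round(2),'turn',(R.inv()*T).as_rotvec().round(4))
E
python3 -c "
from h import *
go((.479,-.2898,.05),5.3)"
```

```text
pos [ 0.478  -0.2893  0.1399] t 1.98 w 0.0858 F [-0.39  0.25 -0.08] M [-0.006  0.014 -0.044] j7 [ 0.5   0.73 -0.06  1.85  0.08  0.56 -1.09]
yaw 5.33 shift [ 1.25  0.73 89.88] turn [-0.002   0.0033  0.0006]
```

play_rows:
  deltas:
    - [1.2,0.7,20,-0.002,0.003,0]
    - [0,0,20,0,0,0]
    - [0,0,20,0,0,0]
    - [0,0,20,0,0,0]
    - [0,0,10,0,0,0]
    - [0,0,0,0,0,0]
    - [0,0,0,0,0,0]

```text
t: 2.85
eef_pos: [0.4813, -0.2911, 0.0521]
orientation: [0.999, 0.046, 0.002, 0.001]
wrist_force: [0.4, 0.2, -0.5]
gripper_width: 0.0855
grip_force: 0.0
```

play_rows:
  deltas:
    - [0,0,0,0,0,0]
    - [0,0,0,0,0,0]
    - [0,0,0,0,0,0]
    - [0,0,0,0,0,0]
    - [0,0,0,0,0,0]
    - [0,0,0,0,0,0]
    - [0,0,0,0,0,0]
    - [0,0,0,0,0,0]
  hand: 1

```text
t: 3.85
eef_pos: [0.4808, -0.2909, 0.0514]
orientation: [0.999, 0.046, 0.002, 0.001]
wrist_force: [-0.3, -0.2, 1.7]
gripper_width: 0.0135
grip_force: 58.7
```

```bash
python3 -c "
from h import *
go((.479,-.2898,.05),5.3)"
```

```text
pos [ 0.4808 -0.2909  0.0514] t 3.85 w 0.0135 F [-0.32 -0.2   1.7 ] M [-0.103  0.056 -0.003] j7 [ 0.49  0.88 -0.05  1.89  0.1   0.37 -1.11]
yaw 5.31 shift [-1.67 -1.25  1.41] turn [ 0.0023 -0.0032  0.0002]
```

play_rows:
  deltas:
    - [0,0,-10,0,0,0]
    - [0,0,-20,0,0,0]
    - [0,0,-25,0,0,0]
    - [0,0,-25,0,0,0]
    - [0,0,-20,0,0,0]
    - [0,0,0,0,0,0]

```text
t: 4.6
eef_pos: [0.4812, -0.2909, 0.1528]
orientation: [0.999, 0.046, 0.003, 0.002]
wrist_force: [0.0, -0.3, -1.2]
gripper_width: 0.0134
grip_force: 58.4
```

play_rows:
  deltas:
    - [3.1,-15.2,0,0,0,0]
    - [7.1,-35.2,0,0,0,0]
    - [7.1,-35.2,0,0,0,0]
    - [7.1,-35.2,0,0,0,0]
    - [7.1,-35.2,0,0,0,0]
    - [7.1,-35.2,0,0,0,0]
    - [7.1,-35.2,0,0,0,0]
    - [7.1,-35.2,0,0,0,0]
    - [7.1,-35.2,0,0,0,0]
    - [7.1,-35.2,0,0,0,0]
    - [7.1,-35.2,0,0,0,0]
    - [7.1,-35.2,0,0,0,0]
    - [7.1,-35.2,0,0,0,0]
    - [7.1,-35.2,0,0,0,0]
    - [3.6,-20,0,0,0,-0.05]
    - [0,0,0,0,0,-0.1]
    - [0,0,0,0,0,-0.1]
    - [0,0,0,0,0,-0.1]
    - [0,0,0,0,0,-0.062]
    - [0,0,0,0,0,0]

```text
t: 7.1
eef_pos: [0.5325, 0.2086, 0.1499]
orientation: [0.968, 0.25, 0.0, 0.001]
wrist_force: [0.5, -0.0, -0.5]
gripper_width: 0.0132
grip_force: 58.6
```

```bash
python3 - <<'E'
from h import *
go((.535,.2086,.15),28.9)
for n in('side','top'):
    p,d=vision.snapshot(n);cv2.imwrite(f'{n}1raw.png',p);np.save(f'{n}1.npy',d)
go((.535,.2086,.15),28.9)
s=manip.get_state();T=s['eef_pos'];cs=[]
for n in('side','top'):
    u,v=map(int,proj(n,T-[0,0,.02]));p=cv2.imread(f'{n}1raw.png');print(n,u,v)
    cs.append(cv2.resize(p[v-36:v+36,u-48:u+48],(400,300),interpolation=cv2.INTER_CUBIC))
cv2.imwrite('pics/c1.png',np.hstack(cs))
E
```

```text
pos [0.5325 0.2086 0.1499] t 7.1 w 0.0132 F [ 0.45 -0.01 -0.48] M [-0.02  -0.034 -0.027] j7 [-0.43  0.73 -0.04  1.81  0.05  0.6  -1.57]
yaw 28.93 shift [ 2.19  1.26 -0.05] turn [ 0.003  -0.      0.0005]
pos [0.5328 0.2089 0.1502] t 7.2 w 0.0135 F [-0.08  0.48 -2.13] M [ 0.014 -0.033 -0.03 ] j7 [-0.43  0.73 -0.04  1.81  0.05  0.6  -1.57]
yaw 28.88 shift [1.81 1.33 0.18] turn [ 0.0032 -0.0007 -0.0003]
side 147 303
top 161 248
```

View pics/c1.png

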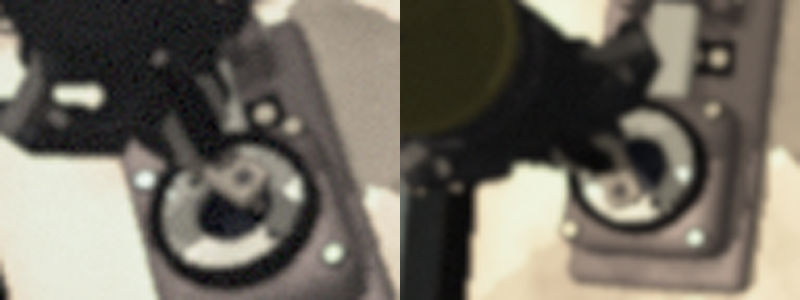

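The bar's near end shows with a dark pin mark at about (243,178) in the side crop and (622,190) in the top crop. I'll measure the marks against the ring in each view so the calibration bias cancels.

```bash
python3 - <<'E'
from h import *
ring={'side':(533.4,209.3),'top':(536.5,208.1)}
s=manip.get_state();y=np.radians(28.9);dirn=np.array([np.cos(y),np.sin(y)])
out=[]
for n,u0,v0,x,yy in(('side',147,303,243,178),('top',161,248,222,190)):
    g=np.mean([vision.snapshot(n)[0].astype(float).mean(2) for _ in range(3)],0)
    u=u0-48+(x+.5)/4.1667-.5;v=v0-36+(yy+.5)/4.1667-.5
    U,V=round(u),round(v);P=g[V-2:V+3,U-2:U+3];print(P.astype(int))
    P=g[V-1:V+2,U-1:U+2];w=np.clip(P.max()-P,0,None)**1;vv,uu=np.mgrid[V-1:V+2,U-1:U+2]
    uc,vc=(w*uu).sum()/w.sum(),(w*vv).sum()/w.sum()
    for q in((u,v),(uc,vc)):
        m=ray(n,*q,s['eef_pos'][2]-.0434+.028)[:2]
        print(n,np.round(q,2),'centre',(m+.0235*dirn).round(4),'minus ring(mm)',((m+.0235*dirn)*1000-ring[n]).round(2),'minus tcp',((m+.0235*dirn-s['eef_pos'][:2])*1000).round(2))
    cv2.imwrite(f'c2{n}.png',cv2.resize(np.clip(g[v0-20:v0+28,u0-32:u0+32]*1.3,0,255).astype(np.uint8),(400,300),interpolation=cv2.INTER_CUBIC));print(u0-32,v0-20)
# old marks in rest
i=cv2.imread('top0raw.png').astype(float).mean(2);j=cv2.imread('side0raw.png').astype(float).mean(2)
for n,x,yy,x0,y0,sc in(('top',223,265,366,258,8.333),('side',249,208,364,222,6.25)):
    u=x0+(x+.5)/sc-.5;v=y0+(yy+.5)/sc-.5
    a=np.radians(5.3);m=ray(n,u,v,.036)[:2];print(n,'rest centre',(m+.0235*np.array([np.cos(a),np.sin(a)])).round(4))
cv2.imwrite('pics/c2.png',np.hstack([cv2.imread('c2side.png'),cv2.imread('c2top.png')]))
E
```

```text
[[133 122 115 124 144]
 [118  97  93 101 126]
 [106  88  84  92 116]
 [114  95  92  97 117]
 [134 122 124 123 123]]
side [156.94 309.34] centre [0.5311 0.2092] minus ring(mm) [-2.33 -0.05] minus tcp [-1.7   0.36]
side [156.86 309.09] centre [0.5316 0.2092] minus ring(mm) [-1.8  -0.08] minus tcp [-1.17  0.33]
115 283
[[135 131 137 150 146]
 [116 103 113 143 157]
 [104  90 101 135 161]
 [115 101 104 129 151]
 [138 128 121 127 133]]
top [165.9  257.22] centre [0.5337 0.2073] minus ring(mm) [-2.75 -0.76] minus tcp [ 0.98 -1.55]
top [165.58 257.09] centre [0.534 0.208] minus ring(mm) [-2.48 -0.06] minus tcp [ 1.25 -0.85]
129 228
top rest centre [ 0.4811 -0.2906]
side rest centre [ 0.4798 -0.2903]
```

View pics/c2.png

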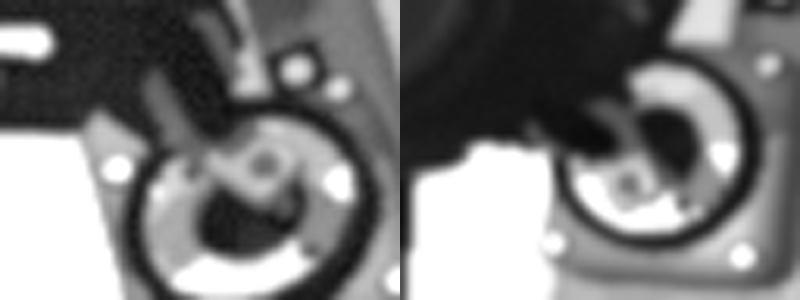

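Both views put the spanner about 2.2 mm short of the ring in x, which agrees with the TCP reading. I'll correct that and come down to just above the face.

play_rows:
  deltas:
    - [1.8,1.2,0,0.003,0,0]
    - [0,0,8,0,0,0]
    - [0,0,8,0,0,0]
    - [0,0,8,0,0,0]
    - [0,0,0,0,0,0]
    - [0,0,0,0,0,0]

```text
t: 8.25
eef_pos: [0.5355, 0.2092, 0.1265]
orientation: [0.968, 0.25, 0.001, -0.0]
wrist_force: [-0.1, -0.8, -1.6]
gripper_width: 0.0136
grip_force: 58.6
```

```bash
python3 -c "
from h import *
go((.535,.2088,.1200),28.9)"
```

```text
pos [0.5355 0.2092 0.1265] t 8.25 w 0.0136 F [-0.12 -0.83 -1.6 ] M [0.016 0.058 0.018] j7 [-0.43  0.77 -0.04  1.82  0.05  0.56 -1.57]
yaw 28.93 shift [-0.64  0.08  6.54] turn [ 0.0001 -0.0019  0.0005]
```

play_rows:
  deltas:
    - [-0.5,0,2,0,0,0]
    - [0,0,2,0,0,0]
    - [0,0,1.5,0,0,0]
    - [0,0,0.5,0,0,0]
    - [0,0,0.5,0,0,0]
    - [0,0,0,0,0,0]

```text
t: 9.0
eef_pos: [0.5351, 0.2089, 0.1201]
orientation: [0.968, 0.25, 0.001, -0.0]
wrist_force: [-0.4, 0.5, -1.9]
gripper_width: 0.0133
grip_force: 58.6
```

play_rows:
  deltas:
    - [0,0,0.5,0,0,0]
    - [0,0,0.5,0,0,0]
    - [0,0,0,0,0,0]

```text
t: 9.38
eef_pos: [0.5351, 0.2089, 0.1191]
orientation: [0.968, 0.25, 0.001, -0.0]
wrist_force: [0.8, -0.2, -1.2]
gripper_width: 0.0132
grip_force: 58.6
```

```bash
python3 -c "
from h import *
go((.535,.2088,.1170),28.9)"
```

```text
pos [0.5351 0.2089 0.1191] t 9.38 w 0.0132 F [ 0.8  -0.24 -1.17] M [0.037 0.015 0.05 ] j7 [-0.43  0.78 -0.04  1.82  0.06  0.54 -1.57]
yaw 28.92 shift [-0.1   0.07  2.08] turn [ 0.0001 -0.002   0.0004]
```

play_rows:
  deltas:
    - [0,0,0.5,0,0,0]
    - [0,0,0.5,0,0,0]
    - [0,0,0,0,0,0]

```text
t: 9.75
eef_pos: [0.5353, 0.209, 0.1181]
orientation: [0.968, 0.25, 0.001, -0.0]
wrist_force: [0.6, 0.5, -1.8]
gripper_width: 0.0129
grip_force: 58.6
```

play_rows:
  deltas:
    - [0,0,0.5,0,0,0]
    - [0,0,0.5,0,0,0]
    - [0,0,0,0,0,0]

```text
t: 10.12
eef_pos: [0.5354, 0.2091, 0.1172]
orientation: [0.968, 0.25, 0.001, -0.0]
wrist_force: [1.2, 0.3, -0.7]
gripper_width: 0.0133
grip_force: 58.7
```

play_rows:
  deltas:
    - [0,0,0.5,0,0,0]
    - [0,0,0.5,0,0,0]
    - [0,0,0,0,0,0]

```text
t: 10.5
eef_pos: [0.5355, 0.209, 0.1162]
orientation: [0.968, 0.25, 0.001, -0.0]
wrist_force: [2.6, 0.7, 0.1]
gripper_width: 0.0135
grip_force: 58.7
```

```bash
python3 -c "
from h import *
go((.535,.2088,.1160),28.9)"
```

```text
pos [0.5355 0.209  0.1162] t 10.5 w 0.0135 F [2.61 0.71 0.08] M [ 0.186 -0.579 -0.056] j7 [-0.43  0.78 -0.04  1.83  0.06  0.53 -1.57]
yaw 28.92 shift [-0.52 -0.01  0.18] turn [ 0.0002 -0.0028  0.0004]
```

play_rows:
  deltas:
    - [0.4,0.2,0.3,0,0,0]
    - [0,0,0.3,0,0,0]
    - [0,0,0,0,0,0]
    - [0,0,0,0,0,0]

```text
t: 11.0
eef_pos: [0.5356, 0.209, 0.1155]
orientation: [0.968, 0.25, 0.001, -0.0]
wrist_force: [2.1, 1.7, -0.1]
gripper_width: 0.0132
grip_force: 58.7
```

```bash
python3 -c "
from h import *
go((.535,.2088,.1160),28.9)"
```

```text
pos [0.5356 0.209  0.1155] t 11.0 w 0.0132 F [ 2.1   1.67 -0.07] M [ 0.252 -0.525  0.019] j7 [-0.43  0.78 -0.04  1.83  0.06  0.53 -1.57]
yaw 28.93 shift [-0.6  -0.1  -0.51] turn [ 0.0001 -0.0022  0.0005]
```

play_rows:
  deltas:
    - [0.4,0,0,0,0,0.02]
    - [0,0,0,0,0,0.02]
    - [0,0,0,0,0,0.02]
    - [0,0,0,0,0,0.02]
    - [0,0,0,0,0,0.02]
    - [0,0,0,0,0,0]

```text
t: 11.75
eef_pos: [0.5358, 0.209, 0.1154]
orientation: [0.98, 0.201, 0.001, -0.0]
wrist_force: [1.7, 0.5, -1.6]
gripper_width: 0.0133
grip_force: 58.6
```

```bash
python3 -c "
from h import *
go((.535,.2088,.1155),28.9)"
```

```text
pos [0.5358 0.209  0.1154] t 11.75 w 0.0133 F [ 1.74  0.54 -1.63] M [ 0.14  -0.456  0.251] j7 [-0.44  0.78 -0.01  1.83  0.02  0.53 -1.64]
yaw 23.18 shift [-0.8  -0.08 -0.09] turn [ 0.0001 -0.0017 -0.0999]
```

play_rows:
  deltas:
    - [0.2,0,0,0,0,0.025]
    - [0,0,0,0,0,0.025]
    - [0,0,0.1,0,0,0.025]
    - [0,0,0,0,0,0.025]
    - [0,0,0.1,0,0,0.025]
    - [0,0,0,0,0,0.025]
    - [0,0,0.1,0,0,0.025]
    - [0,0,0,0,0,0.025]
    - [0,0,0.1,0,0,0.025]
    - [0,0,0,0,0,0.025]
    - [0,0,0,0,0,0]

```text
t: 13.12
eef_pos: [0.5359, 0.2092, 0.1151]
orientation: [0.997, 0.077, 0.001, -0.0]
wrist_force: [0.3, 0.1, 0.2]
gripper_width: 0.0134
grip_force: 58.6
```

```bash
python3 -c "
from h import *
go((.535,.2088,.1155),28.9)"
```

```text
pos [0.5359 0.2092 0.1151] t 13.12 w 0.0134 F [0.27 0.12 0.25] M [-0.004 -0.119  0.255] j7 [-0.48  0.79  0.05  1.83 -0.07  0.53 -1.8 ]
yaw 8.84 shift [-0.94  0.24 -0.42] turn [-2.0e-04 -1.7e-03 -3.5e-01]
```

play_rows:
  deltas:
    - [0,0,0,0,0,0.015]
    - [0,0,0,0,0,0.015]
    - [0,0,0,0,0,0.015]
    - [0,0,0,0,0,0.015]
    - [0,0,0.1,0,0,0.015]
    - [0,0,0,0,0,0]

```text
t: 13.88
eef_pos: [0.5359, 0.2092, 0.115]
orientation: [0.999, 0.04, 0.001, -0.0]
wrist_force: [-0.1, 0.4, 0.2]
gripper_width: 0.0133
grip_force: 58.7
```

```bash
cat > m.py <<'E'
from h import *
s=manip.get_state();x=Ro.from_quat(s['orientation']).as_matrix()[:,0]
print('Mz',s['wrist_torque'].round(3),'F',s['wrist_force'].round(1),'turned',round(np.radians(28.92)-np.arctan2(x[1],x[0]),4),s['t'],s['eef_pos'].round(4))
E
python3 m.py
```

```text
Mz [-0.008  0.003  0.24 ] F [-0.1  0.4  0.2] turned 0.4252 13.875 [0.5359 0.2092 0.115 ]
```

play_rows:
  deltas:
    - [0,0,0,0,0,0.01]
    - [0,0,0,0,0,0.01]
    - [0,0,0,0,0,0.01]
    - [0,0,0,0,0,0]

```text
t: 14.38
eef_pos: [0.536, 0.2092, 0.115]
orientation: [1.0, 0.025, 0.001, -0.0]
wrist_force: [-0.3, 0.3, 0.2]
gripper_width: 0.0131
grip_force: 58.7
```

```bash
python3 m.py
```

```text
Mz [0.06  0.038 0.223] F [-0.3  0.3  0.2] turned 0.4551 14.375 [0.536  0.2092 0.115 ]
```

play_rows:
  deltas:
    - [0,0,0,0,0,0.01]
    - [0,0,0,0,0,0.01]
    - [0,0,0,0,0,0.01]
    - [0,0,0,0,0,0]

```text
t: 14.88
eef_pos: [0.536, 0.2092, 0.115]
orientation: [1.0, 0.01, 0.001, -0.0]
wrist_force: [-0.2, -0.1, -0.4]
gripper_width: 0.0133
grip_force: 58.7
```

```bash
python3 m.py
```

```text
Mz [0.068 0.108 0.223] F [-0.2 -0.1 -0.4] turned 0.485 14.875 [0.536  0.2092 0.115 ]
```

play_rows:
  deltas:
    - [0,0,0,0,0,0.01]
    - [0,0,0,0,0,0.01]
    - [0,0,0,0,0,0.01]
    - [0,0,0,0,0,0]

```text
t: 15.38
eef_pos: [0.536, 0.2092, 0.115]
orientation: [1.0, -0.005, 0.001, -0.0]
wrist_force: [0.0, -0.1, -0.9]
gripper_width: 0.0132
grip_force: 58.6
```

```bash
python3 m.py
```

```text
Mz [0.039 0.103 0.243] F [ 0.  -0.1 -0.9] turned 0.5151 15.375 [0.536  0.2092 0.115 ]
```

play_rows:
  deltas:
    - [0,0,0.1,0,0,0.01]
    - [0,0,0,0,0,0.01]
    - [0,0,0,0,0,0.01]
    - [0,0,0,0,0,0]

```text
t: 15.88
eef_pos: [0.536, 0.2092, 0.1149]
orientation: [1.0, -0.02, 0.001, -0.0]
wrist_force: [-0.1, 0.5, -0.4]
gripper_width: 0.0133
grip_force: 58.6
```

```bash
python3 m.py
```

```text
Mz [0.05  0.125 0.276] F [-0.1  0.5 -0.4] turned 0.5451 15.875 [0.536  0.2092 0.1149]
```

play_rows:
  deltas:
    - [0,0,0,0,0,0.01]
    - [0,0,0,0,0,0.01]
    - [0,0,0,0,0,0.005]
    - [0,0,0,0,0,0]

```text
t: 16.38
eef_pos: [0.536, 0.2092, 0.1149]
orientation: [0.999, -0.033, 0.001, -0.0]
wrist_force: [-0.6, -0.5, -1.0]
gripper_width: 0.0131
grip_force: 58.6
```

```bash
python3 m.py
```

```text
Mz [0.066 0.161 0.261] F [-0.6 -0.5 -1. ] turned 0.5701 16.375 [0.536  0.2092 0.1149]
```

play_rows:
  deltas:
    - [0,0,0,0,0,0.01]
    - [0,0,0,0,0,0.01]
    - [0,0,0,0,0,0.01]
    - [0,0,0,0,0,0]

```text
t: 16.88
eef_pos: [0.536, 0.2092, 0.1149]
orientation: [0.999, -0.048, 0.001, -0.0]
wrist_force: [0.1, -0.1, -1.3]
gripper_width: 0.0137
grip_force: 58.6
```

```bash
python3 m.py
```

```text
Mz [0.066 0.123 0.18 ] F [ 0.1 -0.1 -1.3] turned 0.6001 16.875 [0.536  0.2092 0.1149]
```

play_rows:
  deltas:
    - [0,0,0,0,0,0.01]
    - [0,0,0,0,0,0.01]
    - [0,0,0,0,0,0.01]
    - [0,0,0,0,0,0]

```text
t: 17.38
eef_pos: [0.536, 0.2092, 0.1149]
orientation: [0.998, -0.063, 0.001, -0.0]
wrist_force: [-0.6, -0.1, -1.8]
gripper_width: 0.0134
grip_force: 58.6
```

```bash
python3 m.py
```

```text
Mz [0.036 0.159 0.217] F [-0.6 -0.1 -1.8] turned 0.6301 17.375 [0.536  0.2092 0.1149]
```

play_rows:
  deltas:
    - [0,0,0,0,0,0.01]
    - [0,0,0,0,0,0.01]
    - [0,0,0,0,0,0.01]
    - [0,0,0,0,0,0]

```text
t: 17.88
eef_pos: [0.536, 0.2092, 0.1149]
orientation: [0.997, -0.077, 0.001, -0.0]
wrist_force: [-0.7, 0.2, -1.1]
gripper_width: 0.0133
grip_force: 58.6
```

```bash
python3 m.py
```

```text
Mz [0.116 0.134 0.352] F [-0.7  0.2 -1.1] turned 0.6597 17.875 [0.536  0.2092 0.1149]
```

Moment is rising; smaller steps.

play_rows:
  deltas:
    - [0,0,0,0,0,0.01]
    - [0,0,0,0,0,0]

```text
t: 18.12
eef_pos: [0.536, 0.2092, 0.1149]
orientation: [0.997, -0.082, 0.001, -0.0]
wrist_force: [0.3, -0.2, -1.5]
gripper_width: 0.0135
grip_force: 58.7
```

```bash
python3 m.py
```

```text
Mz [0.079 0.137 0.416] F [ 0.3 -0.2 -1.5] turned 0.6698 18.125 [0.536  0.2092 0.1149]
```

play_rows:
  deltas:
    - [0,0,0,0,0,0.01]
    - [0,0,0,0,0,0]

```text
t: 18.38
eef_pos: [0.536, 0.2092, 0.1149]
orientation: [0.996, -0.087, 0.001, -0.0]
wrist_force: [-0.7, 0.8, -2.0]
gripper_width: 0.0129
grip_force: 58.8
```

```bash
python3 m.py
```

```text
Mz [0.112 0.184 0.511] F [-0.7  0.8 -2. ] turned 0.6797 18.375 [0.536  0.2092 0.1149]
```

play_rows:
  deltas:
    - [0,0,0,0,0,0.005]
    - [0,0,0,0,0,0]
    - [0,0,0,0,0,0]
    - [0,0,0,0,0,0]

```text
t: 18.88
eef_pos: [0.536, 0.2092, 0.1149]
orientation: [0.996, -0.09, 0.001, -0.001]
wrist_force: [-1.0, 0.8, -1.8]
gripper_width: 0.013
grip_force: 58.9
```

```bash
python3 m.py
```

```text
Mz [0.11  0.246 0.638] F [-1.   0.8 -1.8] turned 0.6848 18.875 [0.536  0.2092 0.1149]
```

Home at about 0.55–0.6 N m. Next I'll ease the turn back.

play_rows:
  deltas:
    - [0,0,0,0,0,-0.02]
    - [0,0,0,0,0,-0.02]
    - [0,0,0,0,0,-0.01]
    - [0,0,0,0,0,0]

```text
t: 19.38
eef_pos: [0.5365, 0.2091, 0.1151]
orientation: [0.998, -0.066, 0.001, -0.001]
wrist_force: [1.4, -0.0, -1.7]
gripper_width: 0.0132
grip_force: 58.6
```

```bash
python3 m.py
```

```text
Mz [ 0.133  0.059 -0.043] F [ 1.4 -0.  -1.7] turned 0.6359 19.375 [0.5365 0.2091 0.1151]
```

play_rows:
  deltas:
    - [0,0,-1.5,0,0,0]
    - [0,0,-2,0,0,0]
    - [0,0,-2,0,0,0]
    - [0,0,-4,0,0,0]
    - [0,0,-10,0,0,0]
    - [0,0,-17,0,0,0]
    - [0,0,0,0,0,-0.07]
    - [0,0,0,0,0,-0.07]
    - [0,0,0,0,0,-0.083]
    - [0,0,0,0,0,0]

```text
t: 20.62
eef_pos: [0.5364, 0.2092, 0.1525]
orientation: [0.999, 0.046, 0.002, -0.001]
wrist_force: [0.2, -0.4, -0.8]
gripper_width: 0.0134
grip_force: 58.6
```

```bash
python3 -c "
from h import *
go((.4808,-.2909,.152),5.3)"
```

```text
pos [0.5364 0.2092 0.1525] t 20.62 w 0.0134 F [ 0.25 -0.45 -0.84] M [-0.027  0.035  0.024] j7 [-0.5   0.73  0.08  1.8  -0.09  0.61 -1.84]
yaw 5.26 shift [-1.0122e+02  4.9285e+02 -4.1000e-01] turn [-0.0012 -0.0031 -0.0007]
```

play_rows:
  deltas:
    - [-3.4,16.4,0,0,0,0]
    - [-6.75,32.9,0,0,0,0]
    - [-6.75,32.9,0,0,0,0]
    - [-6.75,32.9,0,0,0,0]
    - [-6.75,32.9,0,0,0,0]
    - [-6.75,32.9,0,0,0,0]
    - [-6.75,32.9,0,0,0,0]
    - [-6.75,32.9,0,0,0,0]
    - [-6.75,32.9,0,0,0,0]
    - [-6.75,32.9,0,0,0,0]
    - [-6.75,32.9,0,0,0,0]
    - [-6.75,32.9,0,0,0,0]
    - [-6.75,32.9,0,0,0,0]
    - [-6.75,32.9,0,0,0,0]
    - [-6.75,32.9,0,0,0,0]
    - [-3.4,16.4,0,0,0,0]
    - [0,0,0,0,0,0]
    - [0,0,0,0,0,0]

```text
t: 22.88
eef_pos: [0.4811, -0.2896, 0.1508]
orientation: [0.999, 0.047, 0.001, -0.001]
wrist_force: [0.1, 0.3, -1.3]
gripper_width: 0.0137
grip_force: 58.7
```

```bash
python3 -c "
from h import *
go((.4808,-.2909,.076),5.3)"
```

```text
pos [ 0.4811 -0.2896  0.1508] t 22.88 w 0.0137 F [ 0.08  0.29 -1.27] M [-0.004 -0.017 -0.044] j7 [ 0.5   0.72 -0.06  1.84  0.07  0.59 -1.08]
yaw 5.42 shift [-0.54  1.41 74.81] turn [-0.0023 -0.0018  0.0021]
```

play_rows:
  deltas:
    - [-0.5,1.4,15,-0.002,-0.002,0.002]
    - [0,0,20,0,0,0]
    - [0,0,20,0,0,0]
    - [0,0,15,0,0,0]
    - [0,0,0,0,0,0]
    - [0,0,0,0,0,0]

```text
t: 23.62
eef_pos: [0.4808, -0.293, 0.0811]
orientation: [0.999, 0.046, 0.0, 0.001]
wrist_force: [1.1, -0.5, -0.4]
gripper_width: 0.0133
grip_force: 58.7
```

```bash
python3 -c "
from h import *
go((.4808,-.2909,.0514),5.3)"
```

```text
pos [ 0.4808 -0.293   0.0811] t 23.62 w 0.0133 F [ 1.12 -0.54 -0.35] M [-0.01  -0.015  0.038] j7 [ 0.49  0.83 -0.05  1.88  0.08  0.44 -1.09]
yaw 5.22 shift [ 0.13 -2.13 29.73] turn [ 0.0016 -0.0004 -0.0015]
```

play_rows:
  deltas:
    - [0.1,-2.1,0,0,0,0]
    - [0,0,4,0,0,0]
    - [0,0,4,0,0,0]
    - [0,0,4,0,0,0]
    - [0,0,4,0,0,0]
    - [0,0,0,0,0,0]

```text
t: 24.38
eef_pos: [0.4801, -0.2908, 0.0644]
orientation: [0.999, 0.045, -0.0, 0.0]
wrist_force: [-0.7, -0.1, -0.8]
gripper_width: 0.0132
grip_force: 58.7
```

```bash
python3 -c "
from h import *
go((.4808,-.2909,.0514),5.3)"
```

```text
pos [ 0.4801 -0.2908  0.0644] t 24.38 w 0.0132 F [-0.72 -0.15 -0.82] M [-0.012 -0.018  0.017] j7 [ 0.49  0.86 -0.04  1.89  0.09  0.4  -1.1 ]
yaw 5.2 shift [ 0.67  0.14 13.02] turn [ 0.0009  0.0009 -0.0017]
```

In the holes, with no contact force. On down.

play_rows:
  deltas:
    - [0.6,0.1,3,0,0,0]
    - [0,0,3,0,0,0]
    - [0,0,3,0,0,0]
    - [0,0,2,0,0,0]
    - [0,0,1,0,0,0]
    - [0,0,0.5,0,0,0]
    - [0,0,0,0,0,0]

```text
t: 25.25
eef_pos: [0.481, -0.291, 0.0524]
orientation: [0.999, 0.045, -0.0, 0.001]
wrist_force: [0.6, 0.8, -2.1]
gripper_width: 0.0133
grip_force: 58.7
```

```bash
python3 -c "
from h import *
go((.4808,-.2909,.0514),5.3)"
```

```text
pos [ 0.481  -0.291   0.0524] t 25.25 w 0.0133 F [ 0.57  0.77 -2.06] M [-0.012  0.038  0.021] j7 [ 0.48  0.88 -0.04  1.89  0.09  0.38 -1.1 ]
yaw 5.21 shift [-0.21 -0.12  0.99] turn [ 0.0014  0.0001 -0.0016]
```

play_rows:
  deltas:
    - [0,0,0.5,0,0,0]
    - [0,0,0.4,0,0,0]
    - [0,0,0,0,0,0]

```text
t: 25.62
eef_pos: [0.481, -0.291, 0.0515]
orientation: [0.999, 0.045, -0.0, 0.001]
wrist_force: [-0.5, 0.0, -1.6]
gripper_width: 0.0133
grip_force: 58.8
```

play_rows:
  deltas:
    - [0,0,0,0,0,0]
    - [0,0,0,0,0,0]
    - [0,0,0,0,0,0]
    - [0,0,0,0,0,0]
    - [0,0,0,0,0,0]
    - [0,0,0,0,0,0]
    - [0,0,0,0,0,0]
    - [0,0,0,0,0,0]
  hand: -1

```text
t: 26.62
eef_pos: [0.481, -0.291, 0.0515]
orientation: [0.999, 0.045, -0.0, 0.001]
wrist_force: [0.3, 0.4, 0.8]
gripper_width: 0.0852
grip_force: 0.0
```

play_rows:
  deltas:
    - [0,0,-10,0,0,0]
    - [0,0,-20,0,0,0]
    - [0,0,-25,0,0,0]
    - [0,0,-25,0,0,0]
    - [0,0,-25,0,0,0]
    - [-30,0,-20,0,0,0]
    - [-40,30,0,0,0,0]
    - [-40,40,0,0,0,0]
    - [-40,40,0,0,0,0]
    - [0,0,0,0,0,0]
    - [0,0,0,0,0,0]

```text
t: 28.0
eef_pos: [0.342, -0.4136, 0.1771]
orientation: [0.999, 0.045, 0.0, 0.001]
wrist_force: [-0.0, 0.8, -0.1]
gripper_width: 0.0853
grip_force: 0.0
```

```bash
python3 - <<'E'
from h import *
cs=[]
for n,c,b in(('top',(174,252),(390,282)),('side',(155,318),(397,248))):
    p,d=vision.snapshot(n);X=world(n,d)
    for (u,v) in(c,b): cs.append(cv2.resize(p[v-30:v+30,u-40:u+40],(400,300),interpolation=cv2.INTER_CUBIC))
    x0,y0=(370,258) if n=='top' else (372,222)
    Q=X[y0:y0+47,x0:x0+40].reshape(-1,3);m=Q[(Q[:,2]>.079)&(Q[:,2]<.095)];r=cv2.minAreaRect(m[:,:2].astype(np.float32)*1000);print(n,r,np.median(m[:,2]))
cv2.imwrite('pics/end.png',np.vstack([np.hstack(cs[:2]),np.hstack(cs[2:])]))
print(manip.get_state()['wrist_force'])
E
```

```text
top ((480.3345031738281, -291.5606994628906), (34.09645462036133, 14.39911937713623), 2.4029924869537354) 0.08703202656254375
side ((478.3950500488281, -290.6102600097656), (33.651634216308594, 15.887898445129395), 6.637868881225586) 0.08512453265523637
[0.48879885 0.23993443 0.24194472]
```

View pics/end.png

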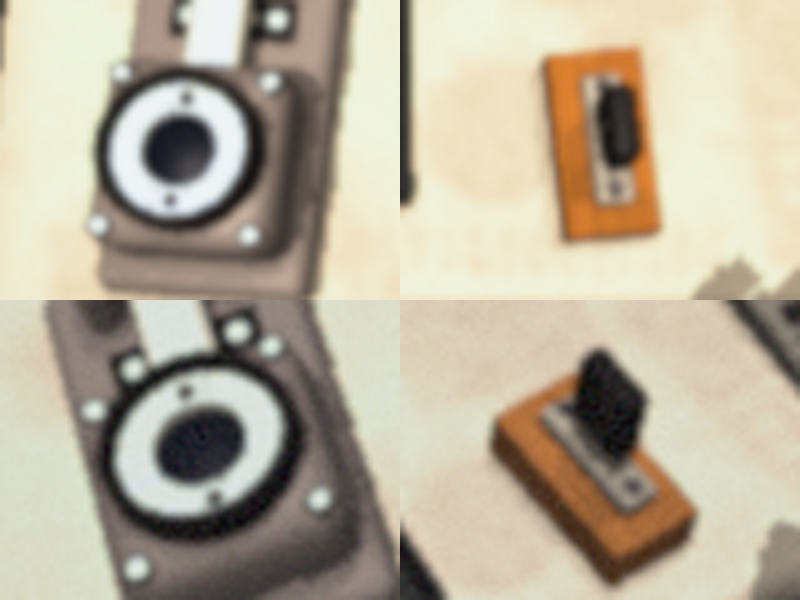

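The ring holes now lie at (187,98)/(171,200) in the top crop, about −9° from world x. The spanner stands upright in its rest at the same height and place as before, and the arm is clear of everything.

```bash
python3 -c "
from plant import job
print(job.hand_in())"
```

```text
the job is handed in; nothing more can be done
None
```

The job is handed in (it returned no verdict): I screwed the ring clockwise until the moment climbed to about 0.6 N m (last reading 0.64, below the 0.9 N m forcing limit), which I took as home, and the spanner is back upright in its rest.

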